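# Make room in the filter tray and pack the last carton

### The job

The big filter carton standing on the table still has to go into the aluminium tray, but the three things in the tray stand spread out and leave no room for it. Without lifting those three out, slide them apart along the tray until one gap is wide enough, then set the big carton down into it, turned to fit, so that all four stand upright on the tray floor in one tight row. Knock none of them over, and leave the loose oil filter and the low flat carton beyond the tray where they are.

Things in the scene. Friction and masses are not known exactly. Their poses are not given: they have to be found in the camera images.
- tray: Open aluminium tray, fixed, 84 x 316 mm outside, 55 mm high; inside 76 mm along its x, 308 mm along its y; walls and floor 4 mm thick, no dividers. Origin: centre of its underside, at table height. Three things stand in it in a row along y, in any order; one of the two gaps between them is at least 35 mm, none takes the big carton at first; slid to the ends they leave about 110 mm.
- carton: The big filter carton to be packed: plain brown cardboard box, rigid, 62 mm along its x, 100 mm along its y, 110 mm high, 0.2 to 0.45 kg, standing upright on the table outside the tray. Origin: centre of its underside. It fits into the tray only with its y along the tray's y (either way round).
- filter_large: White spin-on oil filter, upright cylinder 70 mm in diameter, 92 mm high, about 0.4 kg, standing in the tray. Origin: centre of its underside; z along the cylinder.
- carton_square: Small brown carton, 66 mm along its x, 62 mm along its y, 96 mm high, about 0.3 kg, standing in the tray, its y roughly along the tray's y. Origin: centre of its underside.
- filter_small: White spin-on oil filter, upright cylinder 66 mm in diameter, 80 mm high, about 0.3 kg, standing in the tray. Origin: centre of its underside; z along the cylinder.
- loose_filter: Bystander: white oil filter 64 mm in diameter, 74 mm high, standing on the table beyond the tray. Origin: centre of its underside. Not to be packed.
- flat_carton: Bystander: low brown carton, 60 x 90 mm, 45 mm high, on the table beyond the tray. Origin: centre of its underside. Not to be packed.
There are look-alikes about, which are no part of the job. What is shaped like the filter_large but purple or yellow is not meant.

How it is judged (in metres and radians):
At the end, for the whole second after the job is handed in: All four stand released and at rest in the tray: undersides within 4 mm of its floor, leaning under 0.08 rad, centres within 20 mm of the tray's long middle line and within 140 mm of its centre along it, the big carton's long side along the tray within 0.15 rad (z of carton in the frame of tray between 0 and 0.008 m and x of carton in the frame of tray between -0.02 and 0.02 m and y of carton in the frame of tray between -0.14 and 0.14 m and angle between each of carton, filter_large, carton_square, filter_small's own z axis and vertical below 0.08 rad and linear speed of each of carton, filter_large, carton_square, filter_small below 0.02 m/s and z of filter_large in the frame of tray between 0 and 0.008 m and x of filter_large in the frame of tray between -0.02 and 0.02 m and y of filter_large in the frame of tray between -0.14 and 0.14 m and z of carton_square in the frame of tray between 0 and 0.008 m and x of carton_square in the frame of tray between -0.02 and 0.02 m and y of carton_square in the frame of tray between -0.14 and 0.14 m and z of filter_small in the frame of tray between 0 and 0.008 m and x of filter_small in the frame of tray between -0.02 and 0.02 m and y of filter_small in the frame of tray between -0.14 and 0.14 m and angle between the y axis of carton and the y axis of tray, either way round below 0.15 rad); the robot touches nothing.
It fails at once if one of the four packed things is knocked over (leans more than 0.6 rad) (angle between any of carton, filter_large, carton_square, filter_small's own z axis and vertical above 0.6 rad).
It fails at once if the loose oil filter or the flat carton is shifted by more than 20 mm (distance of any of loose_filter, flat_carton from where it was at the start of the episode above 0.02 m).
It fails at once if one of the three things in the tray is lifted by more than 30 mm (z of any of filter_large, carton_square, filter_small in the frame of tray above 0.034 m).
It also fails if it takes over 59 s, if anything falls off the work surface, if the arm or the gripper's body presses on something with over 40 N, if the wrist force passes 120 N, or if a joint passes its speed limit or range.

### The arm

A 6-joint arm with a two-finger parallel gripper is mounted at the origin on the work surface. World frame = base frame: x ahead of the robot, y to its left, z up, the work surface at z = 0. Lengths are in mm, angles in rad, forces in N, time in s.
With the tool pointing down it reaches from about 275 to 750 mm from the base axis. Payload 10.2 kg.
Tool frame: the origin (TCP) lies between the finger pads; the fingertips stand 19 mm ahead of it and the grasp point (between the pads) is the TCP; z points along the fingers, y is the line along which they close (so a half turn about z gives the same grasp; the last joint's range is limited). The gripper opens to 85 mm and grips with 20 to 120 N. Pads are 22 mm wide; open, the fingers measure 114 mm over their backs; the gripper's body (76 mm by 85 mm) begins 54 mm behind the grasp point. The pads swing forward as they close: fully open they stand 13 mm farther back than shut.
Start: joints at [-1.406, 0.313, 1.498, -0, 1.331, -0.223], TCP at [198.518, -486.027, 250.294] pointing down, gripper open.
Joint ranges: [-2.94, 2.94], [-0.97, 2.17], [0.19, 2.56], [-1.23, 4.37], [0.02, 3.11], [-2.88, 2.88]. Speed limits (rad/s): [2.39, 2.39, 3.01, 3.14, 3.14, 3.14].

### API

Orientations are given as a unit quaternion [w, x, y, z].
In Python, from rig import sense, capture, finish_job gives the robot as it stands. The module is installed in compiled form; this text tells all that it offers.
- The arm moves only by the tool move_arm, never from a script. Its argument "moves" is a list of rows, each an object with "turn": the turn, a rotation vector about the tool's x, y, z in rad, a list of three; "translation": the shift along the tool's x, y, z in mm, a list of three; "hand": the opening, from 0 (shut) to 1 (fully open). In form: [{"turn": [wx, wy, wz], "translation": [x, y, z], "hand": hand}, ...]. A call has 1 to 10 rows; each row shifts and turns the commanded pose from where the row before left it, along the tool's axes as they then stand; what a row does not reach is not made up. A row lasts 1/12 s, in which the tool goes at most 41.7 mm and 7.16 degrees, less where a joint would pass 70% of its speed; a pose out of reach is approached as far as the arm can. A call with a gripper value outside its range is refused whole. The fingers move at their own pace and stop on an object; "grip_force" is the grip in N (left out, the last holds). Time passes only in rows, so rows that do not move let the fingers close. It gives the time, the measured TCP pose, the force, the opening and the grip force at its end, in the units of the state.
- sense(): the state, without advancing time (a new reading comes with each control period).
- capture(name): name is "scene" or "top" or "wrist"; returns a dict with "image" (384x512x3 uint8, blue, green, red), "z_map" (384x512 float32, mm along the optical axis (not along the pixel's ray), 0 where there is no reading), "vertical_fov" (degrees; the focal length in pixels is half the picture's height over the tangent of half this angle, whatever the lens; pixels are square), "cx", "cy" (the principal point, pixels), "R" (3x3) and "t" (3): a world point X has camera coordinates R X + t; the wrist camera has in their place "T_tool_cam" (4x4, takes a point from camera to tool coordinates, whose origin is the TCP and whose axes are the flange's). Camera axes: x right, y down, z forward; pixel columns grow to the right and rows downward; lengths in mm; the calibration is good to about 2 mm. A picture is of the moment at which its call begins: read the wrist's pose just before it.
- finish_job(): hands the job in; it is judged then, once.
The state is a dict: "time_s": time; "joints": joint angles; "dq": joint speeds; "tau": joint torques, N m; "eef_pos": TCP position; "ee_rot": TCP orientation; "force": force on the tool from outside, world axes, zero at the start; "wrist_torque": the same for the moment, N m; "grip_width": opening from 0.0 (shut) to 1.0 (fully open); "grip_force": force on a finger pad.
Only numpy, scipy, OpenCV 4.12 (cv2) and the standard library are available. Lean on these libraries where they do the work, as an engineer would, in place of code of your own. Each camera call takes 0.05 s, during which the arm holds its last target. There are 200 camera calls.

## Working session

There is one attempt and no reset: what is moved stays moved. The work goes in short steps, Python scripts to look and compute and a tool call to move; the robot and the scene stay as the last step left them, time stands still between calls to the robot, and variables do not carry over. Pictures are saved under pics/ and viewed, at most 10 in all, crops included, and the job is handed in when it is done.

Besides the shell and the picture viewer there is one more tool, called after ">>>" as name(argument=value, ...) on one line, values as JSON. move_arm: Moves the arm, as the interface text tells. Its arguments: {"type":"object","properties":{"moves":{"type":"array","items":{"type":"object","properties":{"turn":{"type":"array","items":{"type":"number"}},"translation":{"type":"array","items":{"type":"number"}},"hand":{"type":"number"}}}},"grip_force":{"type":"number"}},"required":["moves"]}

```bash
mkdir -p pics
cat > h.py <<'E'
import numpy as np, cv2
from rig import sense, capture, finish_job
def cloud(c, T=None):
    z=c["z_map"]; f=192/np.tan(np.radians(c["vertical_fov"])/2)
    v,u=np.mgrid[0:384,0:512]
    P=np.stack([(u-c["cx"])*z/f,(v-c["cy"])*z/f,z],-1)
    W=(P-np.array(c["t"]))@np.array(c["R"])   # R^T (P-t)
    W[z==0]=np.nan
    return W
E
python3 - <<'E'
from h import *
s=sense(); print(s)
a=capture("top"); b=capture("scene")
cv2.imwrite("pics/a.png",np.hstack([a["image"],b["image"]])[:, :])
cv2.imwrite("pics/top.png",cv2.resize(a["image"],(800,600))); cv2.imwrite("pics/scene.png",b["image"])
np.save("top.npy",cloud(a)); np.save("scene.npy",cloud(b))
W=cloud(a); print(np.nanmin(W.reshape(-1,3),0),np.nanmax(W.reshape(-1,3),0)); print(a["R"],a["t"])
E
```

```text
{'time_s': 0.0, 'joints': array([-1.40638686e+00,  3.13456107e-01,  1.49846530e+00,  9.74424018e-06,
        1.33097605e+00, -2.23355621e-01]), 'dq': array([-0.00069188, -0.00091688, -0.00053121,  0.00114088,  0.00031475,
        0.00151691]), 'tau': array([-3.16981270e-03, -4.12279165e+01, -2.59741509e+01, -3.15103680e-04,
        4.26031314e-03, -9.51452591e-06]), 'eef_pos': array([ 198.48587781, -485.7774476 ,  249.72130852]), 'ee_rot': array([-6.51976744e-04,  9.81263597e-01,  1.92668959e-01,  2.39553087e-05]), 'force': array([-1.15299892, -0.16995123, -0.53406555]), 'wrist_torque': array([-0.05432437, -0.00219272,  0.02440166]), 'grip_force': 0.0, 'grip_width': 0.9983370379198527}
[  143.0101105  -1078.62507701  -492.95001675] [1268.50433441 1034.69255506  635.81183066]
[[ 1.27787239e-02 -9.99918288e-01 -3.49584294e-04]
 [-9.75335558e-01 -1.23875149e-02 -2.20379443e-01]
 [ 2.20357105e-01  3.15713006e-03 -9.75414158e-01]] [-27.6195408  574.31834445 773.17935399]
```

View pics/top.png

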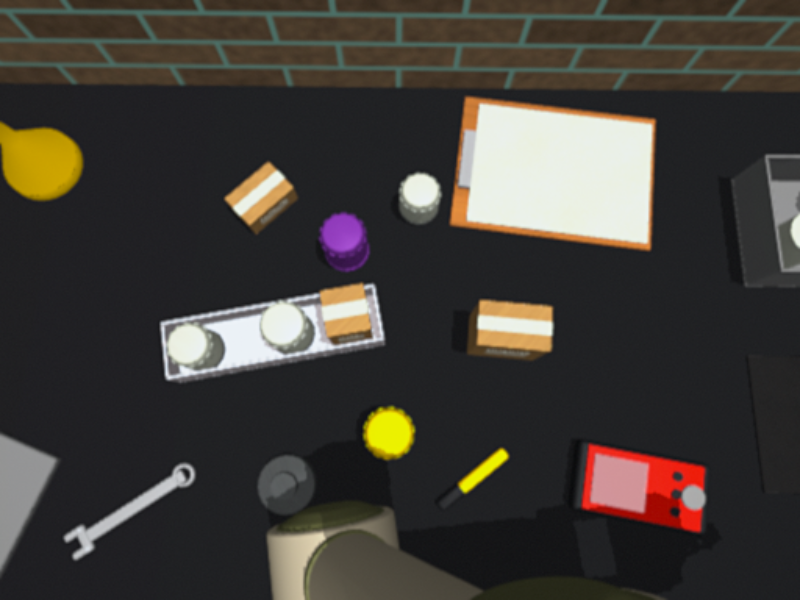

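View pics/scene.png

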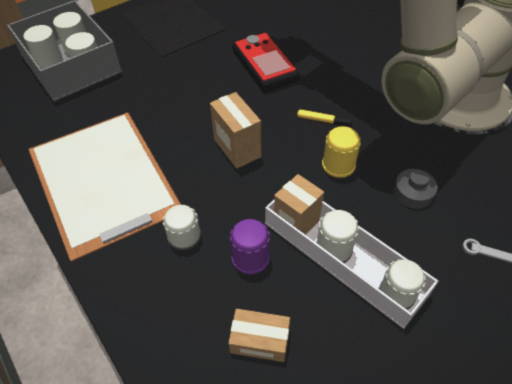

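The top picture shows the tray at (272,332), with a filter at (190,345), a filter at (285,327) and the square carton at (346,312). The big carton is at (512,328). The bystanders are at (420,197) and (260,197), and the purple and yellow look-alikes are at (345,240) and (389,432). Next I measure from depth.

```bash
cat >> h.py <<'E'
def blobs(W, boxes, k=512/800):
    for n,(u0,v0,u1,v1),(z0,z1) in boxes:
        P=W[int(v0*k):int(v1*k),int(u0*k):int(u1*k)].reshape(-1,3)
        P=P[(P[:,2]>z0)&(P[:,2]<z1)]
        if len(P)<10: print(n,"few");continue
        r=cv2.minAreaRect(P[:,:2].astype(np.float32)); c,rad=cv2.minEnclosingCircle(P[:,:2].astype(np.float32))
        print(n,len(P),"z",np.round(np.percentile(P[:,2],[5,50,95]),1),"rect",np.round(r[0],1),np.round(r[1],1),round(r[2],1),"circ",np.round(c,1),round(rad,1),"mean",P[:,:2].mean(0).round(1))
E
python3 - <<'E'
from h import *
W=np.load("top.npy")
blobs(W,[("left",(155,300,230,390),(76,110)),("mid",(250,285,320,365),(76,110)),("sq",(312,270,380,350),(92,110)),
("big",(455,285,570,370),(100,120)),("trayrim",(150,270,395,390),(51,58)),("loose",(390,160,450,230),(66,85)),("flat",(215,150,305,240),(40,55)),("purple",(310,200,380,275),(80,120)),("yellow",(350,390,430,470),(80,120)),("table",(400,400,450,440),(-20,40)),("puck",(250,450,320,515),(5,100))])
E
```

```text
left 517 z [77.8 81.5 84.2] rect [495.1 270.4] [55.3 54.6] 50.2 circ [494.5 269.5] 29.3 mean [494.8 269.5]
mid 753 z [81.2 92.9 96. ] rect [524.3 137. ] [67.5 66.6] 64.1 circ [523.9 137. ] 34.3 mean [522.2 134.7]
sq 864 z [ 97.4  99.7 102. ] rect [542.7  49.3] [65.8 62.4] 10.7 circ [542.8  49.9] 43.7 mean [541.9  49.1]
big 1386 z [107.4 109.7 111.9] rect [ 522.7 -183. ] [100.3  62.5] 85.3 circ [ 521.6 -182.8] 57.2 mean [ 521.5 -182.6]
trayrim 640 z [51.7 54.3 57.1] rect [519.2 158.9] [ 84.4 316.5] 11.1 circ [519.3 158.4] 162.7 mean [509.9 171.8]
loose 393 z [67.9 71.3 74.3] rect [734.1 -55.5] [53.5 51.8] 16.2 circ [733.4 -55.9] 28.1 mean [732.2 -55.4]
flat 880 z [42.  44.5 47.2] rect [737.2 194.4] [62.6 89.3] 44.3 circ [736.4 193.5] 53.0 mean [735.9 193.4]
purple 599 z [81.5 89.  91.9] rect [657.8  57.1] [64.2 61.6] 83.7 circ [657.1  58.9] 33.9 mean [655.8  57.4]
yellow 745 z [82.5 89.4 92. ] rect [377.8 -14. ] [63.  62.9] 80.9 circ [378.7 -14.1] 33.3 mean [377.9 -13.9]
table 674 z [-2.7 -0.3  2.4] rect [398.3 -67.1] [55.1 73.2] 0.7 circ [398.9 -67.1] 45.4 mean [400.4 -71.8]
puck 1105 z [26.1 30.9 50.7] rect [305.2 130.8] [79.3 77.3] 87.9 circ [304.2 131. ] 40.0 mean [305.2 128.7]
```

>>> move_arm(moves=[{"turn": [0, 0, -0.12], "translation": [0, 0, 0], "hand": 0.2}, {"turn": [0, 0, -0.12], "translation": [0, 0, 0], "hand": 0.2}, {"turn": [0, 0, -0.12], "translation": [0, 0, 0], "hand": 0.2}, {"turn": [0, 0, -0.12], "translation": [0, 0, 0], "hand": 0.2}, {"turn": [0, 0, -0.12], "translation": [0, 0, 0], "hand": 0.2}, {"turn": [0, 0, -0.12], "translation": [0, 0, 0], "hand": 0.2}, {"turn": [0, 0, -0.12], "translation": [0, 0, 0], "hand": 0.2}, {"turn": [0, 0, -0.12], "translation": [0, 0, 0], "hand": 0.2}, {"turn": [0, 0, -0.12], "translation": [0, 0, 0], "hand": 0.2}, {"turn": [0, 0, -0.12], "translation": [0, 0, 0], "hand": 0.2}])

```text
time_s: 0.93
eef_pos: [198.5, -485.9, 249.9]
ee_rot: [-0.0, 0.699, 0.715, 0.0]
force: [-0.1, 0.5, 0.3]
grip_width: 0.196
grip_force: 0.0
```

>>> move_arm(moves=[{"turn": [0, 0, -0.0885], "translation": [0, 0, 0], "hand": 0.2}, {"turn": [0, 0, -0.0885], "translation": [0, 0, 0], "hand": 0.2}, {"turn": [0, 0, 0], "translation": [25, 18, 0], "hand": 0.2}, {"turn": [0, 0, 0], "translation": [25, 18, 0], "hand": 0.2}, {"turn": [0, 0, 0], "translation": [25, 18, 0], "hand": 0.2}, {"turn": [0, 0, 0], "translation": [25, 18, 0], "hand": 0.2}, {"turn": [0, 0, 0], "translation": [25, 18, 0], "hand": 0.2}, {"turn": [0, 0, 0], "translation": [25, 18, 0], "hand": 0.2}, {"turn": [0, 0, 0], "translation": [25, 18, 0], "hand": 0.2}, {"turn": [0, 0, 0], "translation": [25, 18, 0], "hand": 0.2}])

```text
time_s: 1.77
eef_pos: [301.5, -260.5, 250.1]
ee_rot: [-0.0, 0.635, 0.772, 0.0]
force: [0.6, -1.2, 0.9]
grip_width: 0.2
grip_force: 0.0
```

>>> move_arm(moves=[{"turn": [0, 0, 0], "translation": [25, 18, 0], "hand": 0.2}, {"turn": [0, 0, 0], "translation": [25, 18, 0], "hand": 0.2}, {"turn": [0, 0, 0], "translation": [25, 18, 0], "hand": 0.2}, {"turn": [0, 0, 0], "translation": [25, 18, 0], "hand": 0.2}, {"turn": [0, 0, 0], "translation": [25, 18, 0], "hand": 0.2}, {"turn": [0, 0, 0], "translation": [25, 18, 0], "hand": 0.2}, {"turn": [0, 0, 0], "translation": [25, 18, 0], "hand": 0.2}, {"turn": [0, 0, 0], "translation": [25, 18, 0], "hand": 0.2}, {"turn": [0, 0, 0], "translation": [25, 18, 0], "hand": 0.2}, {"turn": [0, 0, 0], "translation": [0, 0, 0], "hand": 0.2}])

```text
time_s: 2.6
eef_pos: [417.7, -6.4, 250.1]
ee_rot: [-0.0, 0.634, 0.774, 0.0]
force: [0.2, 0.4, 0.5]
grip_width: 0.2
grip_force: 0.0
```

```bash
cat >> h.py <<'E'
from scipy.spatial.transform import Rotation as Ro
C=np.array([519.2,158.9]);th=np.radians(11.1)
ty=np.array([-np.sin(th),np.cos(th)]);tx=np.array([np.cos(th),np.sin(th)])
def rep():
    s=sense();q=s["ee_rot"];R=Ro.from_quat([q[1],q[2],q[3],q[0]]).as_matrix();p=s["eef_pos"]
    d=p[:2]-C
    print("t",round(s["time_s"],2),"p",p.round(1),"tray x,y",round(d@tx,1),round(d@ty,1),"yaw_x",round(np.degrees(np.arctan2(R[1,0],R[0,0])),2),"toolz",R[:,2].round(3),"F",s["force"].round(1),"w",round(s["grip_width"],3),"gf",round(s["grip_force"],1))
    return s,R,p
def delta(w):  # world target -> tool axes
    s,R,p=rep(); print("tool delta",(R.T@(np.array(w)-p)).round(1))
E
python3 -c "
from h import *
g=C+ty*46
delta([*g,125])"
```

```text
t 2.6 p [417.7  -6.4 250.1] tray x,y -131.4 -142.7 yaw_x 101.36 toolz [ 0.     0.001 -1.   ] F [0.2 0.4 0.5] w 0.2 gf 0.0
tool delta [187.9 132.2 125.4]
```

>>> move_arm(moves=[{"turn": [0, 0, 0], "translation": [23.5, 16.5, 0], "hand": 0.2}, {"turn": [0, 0, 0], "translation": [23.5, 16.5, 0], "hand": 0.2}, {"turn": [0, 0, 0], "translation": [23.5, 16.5, 0], "hand": 0.2}, {"turn": [0, 0, 0], "translation": [23.5, 16.5, 0], "hand": 0.2}, {"turn": [0, 0, 0], "translation": [23.5, 16.5, 0], "hand": 0.2}, {"turn": [0, 0, 0], "translation": [23.5, 16.5, 0], "hand": 0.2}, {"turn": [0, 0, 0], "translation": [23.5, 16.5, 0], "hand": 0.2}, {"turn": [0, 0, 0], "translation": [23.5, 16.5, 0], "hand": 0.2}, {"turn": [0, 0, 0.004], "translation": [0, 0, 0], "hand": 0.2}, {"turn": [0, 0, 0], "translation": [0, 0, 40], "hand": 0.2}])

```text
time_s: 3.43
eef_pos: [513.1, 201.1, 215.4]
ee_rot: [0.004, 0.636, 0.772, 0.004]
force: [2.4, -0.4, 0.2]
grip_width: 0.202
grip_force: 0.0
```

```bash
python3 -c "
from h import *
s,R,p=rep()
c=capture('wrist');T=np.array(c['T_tool_cam'])
z=c['z_map'];f=192/np.tan(np.radians(c['vertical_fov'])/2);v,u=np.mgrid[0:384,0:512]
P=np.stack([(u-c['cx'])*z/f,(v-c['cy'])*z/f,z],-1)@T[:3,:3].T+T[:3,3]
W=P@R.T+p; W[z==0]=np.nan; np.save('w.npy',W)
d=W[...,:2]-C; X=d@tx;Y=d@ty
m=(abs(X)<45)&(abs(Y)<165)&(W[...,2]>72)&(W[...,2]<110)
print('T',T.round(2).tolist())
h,e=np.histogram(Y[m],bins=np.arange(-165,166,10));print(list(zip(e,h)))
cv2.imwrite('pics/w1.png',c['image'])
delta([*(C+ty*46),56])"
```

```text
t 3.43 p [513.1 201.1 215.4] tray x,y 2.1 42.6 yaw_x 100.99 toolz [ 0.012  0.002 -1.   ] F [ 2.4 -0.4  0.2] w 0.202 gf 0.0
T [[0.0, -0.95, -0.3, 77.19], [1.0, 0.0, 0.0, -1.38], [-0.0, -0.3, 0.95, -122.52], [0.0, 0.0, 0.0, 1.0]]
[(np.int64(-165), np.int64(0)), (np.int64(-155), np.int64(0)), (np.int64(-145), np.int64(0)), (np.int64(-135), np.int64(0)), (np.int64(-125), np.int64(0)), (np.int64(-115), np.int64(325)), (np.int64(-105), np.int64(489)), (np.int64(-95), np.int64(492)), (np.int64(-85), np.int64(991)), (np.int64(-75), np.int64(0)), (np.int64(-65), np.int64(0)), (np.int64(-55), np.int64(121)), (np.int64(-45), np.int64(315)), (np.int64(-35), np.int64(323)), (np.int64(-25), np.int64(359)), (np.int64(-15), np.int64(401)), (np.int64(-5), np.int64(608)), (np.int64(5), np.int64(532)), (np.int64(15), np.int64(0)), (np.int64(25), np.int64(0)), (np.int64(35), np.int64(0)), (np.int64(45), np.int64(0)), (np.int64(55), np.int64(0)), (np.int64(65), np.int64(0)), (np.int64(75), np.int64(8)), (np.int64(85), np.int64(424)), (np.int64(95), np.int64(803)), (np.int64(105), np.int64(936)), (np.int64(115), np.int64(1010)), (np.int64(125), np.int64(834)), (np.int64(135), np.int64(436)), (np.int64(145), np.int64(0)), (np.int64(155), np.int64(0))]
t 3.48 p [508.5 199.6 203.8] tray x,y -2.7 42.0 yaw_x 100.93 toolz [-0.006 -0.001 -1.   ] F [-2.   0.1 -9.5] w 0.197 gf 0.0
tool delta [  4.    3.6 147.8]
```

View pics/w1.png

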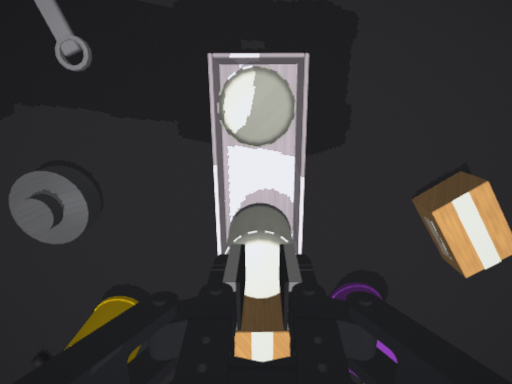

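The wrist view confirms the layout: small filter at (257,106), large filter at (260,230) and the free gap at about (262,175). I'm lowering into it.

>>> move_arm(moves=[{"turn": [0, 0, 0], "translation": [0, 0, 0], "hand": 0.2}, {"turn": [0, 0, 0], "translation": [0, 0, 25], "hand": 0.2}, {"turn": [0, 0, 0], "translation": [0, 0, 25], "hand": 0.2}, {"turn": [0, 0, 0], "translation": [0, 0, 25], "hand": 0.2}, {"turn": [0, 0, 0], "translation": [0, 0, 25], "hand": 0.2}, {"turn": [0, 0, 0], "translation": [0, 0, 20], "hand": 0.2}, {"turn": [0, 0, 0], "translation": [0, 0, 16], "hand": 0.2}, {"turn": [0, 0, 0], "translation": [0, 0, 10], "hand": 0.2}, {"turn": [0, 0, 0], "translation": [0, 0, 8], "hand": 0.2}, {"turn": [0, 0, 0], "translation": [0, 0, 0], "hand": 0.2}])

```text
time_s: 4.32
eef_pos: [510.1, 199.6, 56.0]
ee_rot: [-0.0, 0.637, 0.771, -0.0]
force: [0.9, 0.7, -0.6]
grip_width: 0.201
grip_force: 0.0
```

```bash
python3 -c "
from h import *
rep()"
```

```text
t 4.32 p [510.1 199.6  56. ] tray x,y -1.1 41.6 yaw_x 100.86 toolz [-0.001 -0.    -1.   ] F [ 0.9  0.7 -0.6] w 0.201 gf 0.0
```

>>> move_arm(moves=[{"turn": [0, 0, 0], "translation": [8, 0.5, 0], "hand": 0.2}, {"turn": [0, 0, 0], "translation": [8, 0, 0], "hand": 0.2}, {"turn": [0, 0, 0], "translation": [4, 0, 0], "hand": 0.2}, {"turn": [0, 0, 0], "translation": [2, 0, 0], "hand": 0.2}, {"turn": [0, 0, 0], "translation": [2, 0, 0], "hand": 0.2}, {"turn": [0, 0, 0], "translation": [2, 0, 0], "hand": 0.2}, {"turn": [0, 0, 0], "translation": [2, 0, 0], "hand": 0.2}, {"turn": [0, 0, 0], "translation": [2, 0, 0], "hand": 0.2}, {"turn": [0, 0, 0], "translation": [2, 0, 0], "hand": 0.2}, {"turn": [0, 0, 0], "translation": [2, 0, 0], "hand": 0.2}])

```text
time_s: 5.15
eef_pos: [504.3, 233.3, 56.4]
ee_rot: [0.0, 0.637, 0.771, -0.0]
force: [0.6, -3.1, 0.9]
grip_width: 0.197
grip_force: 0.5
```

```bash
python3 -c "
from h import *
rep()"
```

```text
t 5.15 p [504.3 233.3  56.4] tray x,y -0.3 75.9 yaw_x 100.88 toolz [ 0. -0. -1.] F [ 0.6 -3.1  0.9] w 0.197 gf 0.5
```

Force of 3 N is in contact. Continue slowly to the end wall.

>>> move_arm(moves=[{"turn": [0, 0, 0], "translation": [1, 0, 0], "hand": 0.2}, {"turn": [0, 0, 0], "translation": [1, 0, 0], "hand": 0.2}, {"turn": [0, 0, 0], "translation": [0, 0, 0], "hand": 0.2}])

```text
time_s: 5.4
eef_pos: [504.1, 234.7, 56.4]
ee_rot: [0.001, 0.637, 0.771, -0.0]
force: [2.0, -6.3, 1.1]
grip_width: 0.198
grip_force: 1.5
```

>>> move_arm(moves=[{"turn": [0, 0, 0], "translation": [0.7, 0, 0], "hand": 0.2}, {"turn": [0, 0, 0], "translation": [0.7, 0, 0], "hand": 0.2}, {"turn": [0, 0, 0], "translation": [0, 0, 0], "hand": 0.2}])

```text
time_s: 5.65
eef_pos: [504.2, 234.9, 56.5]
ee_rot: [0.001, 0.637, 0.771, -0.001]
force: [1.1, -14.7, 2.9]
grip_width: 0.203
grip_force: 3.4
```

```bash
python3 -c "
from h import *
rep()"
```

```text
t 5.65 p [504.2 234.9  56.5] tray x,y -0.1 77.5 yaw_x 100.9 toolz [ 0.001 -0.003 -1.   ] F [  1.1 -14.7   2.9] w 0.203 gf 3.4
```

>>> move_arm(moves=[{"turn": [0, 0, 0], "translation": [-6, 0, 0], "hand": 0.2}, {"turn": [0, 0, 0], "translation": [-12, 0, 0], "hand": 0.2}, {"turn": [0, 0, 0], "translation": [-14, 0, 0], "hand": 0.2}, {"turn": [0, 0, 0], "translation": [-12, 0, 0], "hand": 0.2}, {"turn": [0, 0, 0], "translation": [-6, 0, 0], "hand": 0.2}, {"turn": [0, 0, 0], "translation": [-3, 0, 0], "hand": 0.2}, {"turn": [0, 0, 0], "translation": [-3, 0, 0], "hand": 0.2}, {"turn": [0, 0, 0], "translation": [-2, 0, 0], "hand": 0.2}, {"turn": [0, 0, 0], "translation": [-2, 0, 0], "hand": 0.2}, {"turn": [0, 0, 0], "translation": [-2, 0, 0], "hand": 0.2}])

```text
time_s: 6.48
eef_pos: [515.3, 176.2, 56.4]
ee_rot: [0.0, 0.637, 0.771, 0.0]
force: [0.6, 2.7, -0.2]
grip_width: 0.203
grip_force: 0.5
```

>>> move_arm(moves=[{"turn": [0, 0, 0], "translation": [-2, 0, 0], "hand": 0.2}, {"turn": [0, 0, 0], "translation": [-2, 0, 0], "hand": 0.2}, {"turn": [0, 0, 0], "translation": [-2, 0, 0], "hand": 0.2}, {"turn": [0, 0, 0], "translation": [-2, 0, 0], "hand": 0.2}, {"turn": [0, 0, 0], "translation": [-2, 0, 0], "hand": 0.2}, {"turn": [0, 0, 0], "translation": [-2, 0, 0], "hand": 0.2}, {"turn": [0, 0, 0], "translation": [-2, 0, 0], "hand": 0.2}, {"turn": [0, 0, 0], "translation": [-2, 0, 0], "hand": 0.2}])

```text
time_s: 7.15
eef_pos: [518.2, 160.0, 56.2]
ee_rot: [-0.0, 0.637, 0.771, -0.0]
force: [-1.2, 2.9, 0.1]
grip_width: 0.204
grip_force: 0.5
```

```bash
python3 -c "
from h import *
rep()"
```

```text
t 7.15 p [518.2 160.   56.2] tray x,y -0.8 1.2 yaw_x 100.88 toolz [-0.  0. -1.] F [-1.2  2.9  0.1] w 0.204 gf 0.5
```

>>> move_arm(moves=[{"turn": [0, 0, 0], "translation": [-2, 0, 0], "hand": 0.2}, {"turn": [0, 0, 0], "translation": [-2, 0, 0], "hand": 0.2}, {"turn": [0, 0, 0], "translation": [-2, 0, 0], "hand": 0.2}, {"turn": [0, 0, 0], "translation": [-2, 0, 0], "hand": 0.2}, {"turn": [0, 0, 0], "translation": [-2, 0, 0], "hand": 0.2}, {"turn": [0, 0, 0], "translation": [-1, 0, 0], "hand": 0.2}, {"turn": [0, 0, 0], "translation": [0, 0, 0], "hand": 0.2}])

```text
time_s: 7.73
eef_pos: [520.4, 149.1, 56.3]
ee_rot: [0.0, 0.637, 0.771, -0.0]
force: [-1.0, 2.8, -0.5]
grip_width: 0.199
grip_force: 0.0
```

```bash
python3 -c "
from h import *
rep()"
```

```text
t 7.73 p [520.4 149.1  56.3] tray x,y -0.7 -9.9 yaw_x 100.88 toolz [-0. -0. -1.] F [-1.   2.8 -0.5] w 0.199 gf 0.0
```

>>> move_arm(moves=[{"turn": [0, 0, 0], "translation": [-1, 0, 0], "hand": 0.2}, {"turn": [0, 0, 0], "translation": [-1, 0, 0], "hand": 0.2}, {"turn": [0, 0, 0], "translation": [0, 0, 0], "hand": 0.2}])

```text
time_s: 7.98
eef_pos: [520.7, 147.3, 56.3]
ee_rot: [-0.0, 0.637, 0.771, -0.0]
force: [-0.8, 1.5, 1.2]
grip_width: 0.2
grip_force: 0.0
```

>>> move_arm(moves=[{"turn": [0, 0, 0], "translation": [-0.8, 0, 0], "hand": 0.2}, {"turn": [0, 0, 0], "translation": [-0.7, 0, 0], "hand": 0.2}, {"turn": [0, 0, 0], "translation": [0, 0, 0], "hand": 0.2}])

```text
time_s: 8.23
eef_pos: [521.0, 146.1, 56.3]
ee_rot: [-0.0, 0.637, 0.771, 0.0]
force: [-0.9, 6.8, 0.1]
grip_width: 0.196
grip_force: 0.0
```

```bash
python3 -c "
from h import *
rep()"
```

```text
t 8.23 p [521.  146.1  56.3] tray x,y -0.7 -12.9 yaw_x 100.88 toolz [-0.     0.001 -1.   ] F [-0.9  6.8  0.1] w 0.196 gf 0.0
```

>>> move_arm(moves=[{"turn": [0, 0, 0], "translation": [-0.7, 0, 0], "hand": 0.2}, {"turn": [0, 0, 0], "translation": [-0.6, 0, 0], "hand": 0.2}, {"turn": [0, 0, 0], "translation": [0, 0, 0], "hand": 0.2}])

```text
time_s: 8.48
eef_pos: [521.0, 145.9, 56.4]
ee_rot: [-0.001, 0.637, 0.771, 0.001]
force: [-1.0, 13.0, 1.6]
grip_width: 0.2
grip_force: 0.0
```

```bash
python3 -c "
from h import *
rep()"
```

```text
t 8.48 p [521.  145.9  56.4] tray x,y -0.7 -13.1 yaw_x 100.9 toolz [-0.     0.002 -1.   ] F [-1.  13.   1.6] w 0.2 gf 0.0
```

>>> move_arm(moves=[{"turn": [0, 0, 0], "translation": [8, 0, 0], "hand": 0.2}, {"turn": [0, 0, 0], "translation": [7, 0, 0], "hand": 0.2}, {"turn": [0, 0, 0], "translation": [0, 0, -25], "hand": 0.2}, {"turn": [0, 0, 0], "translation": [0, 0, -35], "hand": 0.2}, {"turn": [0, 0, 0], "translation": [0, 0, -35], "hand": 0.2}, {"turn": [0, 0, 0], "translation": [0, 0, -35], "hand": 0.2}, {"turn": [0, 0, 0], "translation": [-15, -3, 0], "hand": 0.2}, {"turn": [0, 0, 0], "translation": [-30, -6, 0], "hand": 0.2}, {"turn": [0, 0, 0], "translation": [-32, -6, 0], "hand": 0.6}, {"turn": [0, 0, 0], "translation": [-32, -6, 0], "hand": 1}])

```text
time_s: 9.32
eef_pos: [518.2, 47.3, 186.5]
ee_rot: [0.0, 0.636, 0.771, -0.0]
force: [-0.7, -0.1, -1.3]
grip_width: 0.471
grip_force: 0.0
```

>>> move_arm(moves=[{"turn": [0, 0, 0], "translation": [-32, -6, 0], "hand": 1}, {"turn": [0, 0, 0], "translation": [-32, -6, 0], "hand": 1}, {"turn": [0, 0, 0], "translation": [-32, -6, 0], "hand": 1}, {"turn": [0, 0, 0], "translation": [-32, -6, 0], "hand": 1}, {"turn": [0, 0, 0], "translation": [-32, -6, 0], "hand": 1}, {"turn": [0, 0, 0.09], "translation": [0, 0, 0], "hand": 1}, {"turn": [0, 0, 0.09], "translation": [0, 0, 0], "hand": 1}, {"turn": [0, 0, 0.092], "translation": [0, 0, 0], "hand": 1}, {"turn": [0, 0, 0], "translation": [0, 0, 0], "hand": 1}])

```text
time_s: 10.07
eef_pos: [519.1, -114.7, 186.2]
ee_rot: [0.0, 0.737, 0.676, -0.0]
force: [0.1, -0.3, 0.6]
grip_width: 0.998
grip_force: 0.0
```

Run:
```python
from h import *
a=capture("top"); W=cloud(a)
blobs(W,[("left",(155,300,230,390),(76,110)),("mid",(250,270,318,365),(83,110)),("sq",(322,260,385,350),(92,110)),
("big",(455,285,570,370),(100,120)),("trayrim",(150,270,395,390),(51,58))])
cv2.imwrite("pics/t2.png",cv2.resize(a["image"],(800,600)))
delta([522,-183,130])
```

```text
left 522 z [77.6 81.3 84.1] rect [494.1 275.1] [54.4 55.2] 49.8 circ [494.5 275.4] 28.7 mean [494.1 274.4]
mid 519 z [85.7 93.4 96.2] rect [528.1 112.6] [67.4 47.9] 2.2 circ [528.2 102.8] 34.0 mean [526.4 108.2]
sq 881 z [ 96.6  99.7 101.9] rect [544.2  46.3] [65.9 77.5] 11.1 circ [544.7  44.1] 47.2 mean [544.4  39.7]
big 72 z [108.3 110.2 112.1] rect [ 514.3 -187. ] [30.3 10.2] 64.4 circ [ 513.4 -186.8] 15.4 mean [ 514.1 -187.5]
trayrim 614 z [51.6 54.1 56.7] rect [519.6 158.9] [ 84.7 316.3] 11.2 circ [519.1 158.1] 162.4 mean [511.8 168. ]
t 10.12 p [ 519.1 -114.5  186.2] tray x,y -52.7 -268.3 yaw_x 85.39 toolz [-0. -0. -1.] F [0.3 0.  0.3] w 0.999 gf 0.0
tool delta [-68.    8.4  56.3]
```

View pics/t2.png

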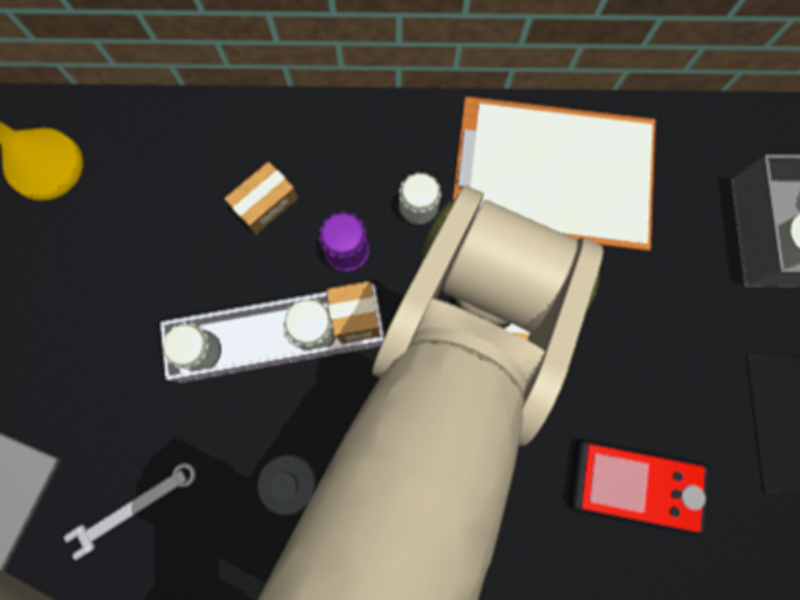

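The picture shows the row pushed apart: small filter at (185,347), large filter (308,323) against the square carton (354,312), and a wide free gap between. Now I pick up the carton.

>>> move_arm(moves=[{"turn": [0, 0, 0], "translation": [-22, 2.8, 0], "hand": 1}, {"turn": [0, 0, 0], "translation": [-24, 2.8, 0], "hand": 1}, {"turn": [0, 0, 0], "translation": [-22, 2.8, 0], "hand": 1}, {"turn": [0, 0, 0], "translation": [0, 0, 0], "hand": 1}, {"turn": [0, 0, 0], "translation": [0, 0, 20], "hand": 1}, {"turn": [0, 0, 0], "translation": [0, 0, 25], "hand": 1}, {"turn": [0, 0, 0], "translation": [0, 0, 25], "hand": 1}, {"turn": [0, 0, 0], "translation": [0, 0, 18], "hand": 1}, {"turn": [0, 0, 0], "translation": [0, 0, 12], "hand": 1}, {"turn": [0, 0, 0], "translation": [0, 0, 0], "hand": 1}])

```text
time_s: 10.95
eef_pos: [520.9, -181.7, 83.9]
ee_rot: [-0.002, 0.735, 0.679, -0.001]
force: [-0.3, -0.6, -0.9]
grip_width: 1.0
grip_force: 0.0
```

>>> move_arm(grip_force=40, moves=[{"turn": [0, 0, 0], "translation": [0, 0, 0], "hand": 0.85}, {"turn": [0, 0, 0], "translation": [0, 0, 0], "hand": 0.76}, {"turn": [0, 0, 0], "translation": [0, 0, 0], "hand": 0.7}, {"turn": [0, 0, 0], "translation": [0, 0, 0], "hand": 0.6}, {"turn": [0, 0, 0], "translation": [0, 0, 0], "hand": 0.5}, {"turn": [0, 0, 0], "translation": [0, 0, 0], "hand": 0.5}])

```text
time_s: 11.45
eef_pos: [522.7, -183.0, 87.6]
ee_rot: [0.001, 0.735, 0.678, 0.0]
force: [1.7, 2.4, 5.9]
grip_width: 0.722
grip_force: 44.4
```

```bash
python3 -c "
from h import *
rep()"
```

```text
t 11.45 p [ 522.7 -183.    87.6] tray x,y -62.4 -336.2 yaw_x 85.33 toolz [ 0.002 -0.001 -1.   ] F [1.7 2.4 5.9] w 0.722 gf 44.4
```

>>> move_arm(moves=[{"turn": [0, 0, 0], "translation": [0, 0, -8], "hand": 0.5}, {"turn": [0, 0, 0], "translation": [0, 0, -16], "hand": 0.5}, {"turn": [0, 0, 0], "translation": [0, 0, -22], "hand": 0.5}, {"turn": [0, 0, 0], "translation": [0, 0, -24], "hand": 0.5}, {"turn": [0, 0, 0], "translation": [0, 0, -24], "hand": 0.5}, {"turn": [0, 0, 0], "translation": [0, 0, -22], "hand": 0.5}, {"turn": [0, 0, -0.09], "translation": [0, 0, -14], "hand": 0.5}, {"turn": [0, 0, -0.09], "translation": [0, 0, 0], "hand": 0.5}, {"turn": [0, 0, -0.095], "translation": [0, 0, 0], "hand": 0.5}, {"turn": [0, 0, 0], "translation": [0, 0, 0], "hand": 0.5}])

```text
time_s: 12.28
eef_pos: [521.6, -182.8, 216.6]
ee_rot: [-0.0, 0.634, 0.773, -0.0]
force: [0.3, -0.3, -3.3]
grip_width: 0.717
grip_force: 44.8
```

```bash
python3 -c "
from h import *
delta([*(C+ty*32.2),217])"
```

```text
t 12.28 p [ 521.6 -182.8  216.6] tray x,y -63.4 -335.7 yaw_x 101.25 toolz [-0.  0. -1.] F [ 0.3 -0.3 -3.3] w 0.717 gf 44.8
tool delta [367.8  64.4  -0.4]
```

>>> move_arm(moves=[{"turn": [0, 0, 0], "translation": [8, 1.4, 0], "hand": 0.5}, {"turn": [0, 0, 0], "translation": [16, 2.8, 0], "hand": 0.5}, {"turn": [0, 0, 0], "translation": [22, 3.9, 0], "hand": 0.5}, {"turn": [0, 0, 0], "translation": [24, 4.2, 0], "hand": 0.5}, {"turn": [0, 0, 0], "translation": [24, 4.2, 0], "hand": 0.5}, {"turn": [0, 0, 0], "translation": [24, 4.2, 0], "hand": 0.5}, {"turn": [0, 0, 0], "translation": [24, 4.2, 0], "hand": 0.5}, {"turn": [0, 0, 0], "translation": [24, 4.2, 0], "hand": 0.5}, {"turn": [0, 0, 0], "translation": [24, 4.2, 0], "hand": 0.5}, {"turn": [0, 0, 0], "translation": [24, 4.2, 0], "hand": 0.5}])

```text
time_s: 13.12
eef_pos: [517.1, 36.0, 216.2]
ee_rot: [-0.0, 0.637, 0.771, -0.0]
force: [1.1, -0.6, -3.2]
grip_width: 0.722
grip_force: 44.8
```

>>> move_arm(moves=[{"turn": [0, 0, 0], "translation": [24, 4.2, 0], "hand": 0.5}, {"turn": [0, 0, 0], "translation": [24, 4.2, 0], "hand": 0.5}, {"turn": [0, 0, 0], "translation": [24, 4.2, 0], "hand": 0.5}, {"turn": [0, 0, 0], "translation": [24, 4.2, 0], "hand": 0.5}, {"turn": [0, 0, 0], "translation": [24, 4.2, 0], "hand": 0.5}, {"turn": [0, 0, 0], "translation": [18, 3.2, 0], "hand": 0.5}, {"turn": [0, 0, 0], "translation": [10, 1.8, 0], "hand": 0.5}, {"turn": [0, 0, 0], "translation": [5, 0.9, 0], "hand": 0.5}, {"turn": [0, 0, 0], "translation": [0, 0, 0], "hand": 0.5}, {"turn": [0, 0, 0], "translation": [0, 0, 0], "hand": 0.5}])

```text
time_s: 13.95
eef_pos: [514.7, 189.1, 216.2]
ee_rot: [0.0, 0.636, 0.772, -0.0]
force: [1.2, -0.0, -3.0]
grip_width: 0.722
grip_force: 44.8
```

Run:
```python
from h import *
delta([*(C+ty*32.2),217])
s,R,p=rep()
c=capture('wrist');cv2.imwrite('pics/w2.png',c['image']);T=np.array(c['T_tool_cam'])
z=c['z_map'];f=192/np.tan(np.radians(c['vertical_fov'])/2);v,u=np.mgrid[0:384,0:512]
P=np.stack([(u-c['cx'])*z/f,(v-c['cy'])*z/f,z],-1)@T[:3,:3].T+T[:3,3]
W=P@R.T+p; W[z==0]=np.nan
d=W[...,:2]-C; X=d@tx;Y=d@ty;Z=W[...,2]
m=(Z>105)&(Z<200)&(abs(X)<33); print("carton y front",np.percentile(Y[m],[1,50,99]).round(1),np.percentile(Z[m],[1,50,99]).round(1),m.sum())
m=(Z>60)&(Z<88)&(abs(X)<38)&(Y>60)&(Y<160); print("small y",np.percentile(Y[m],[1,50,99]).round(1),np.percentile(X[m],[1,50,99]).round(1))
m=(Z>50)&(Z<58)&(Y>100)&(Y<170)&(abs(X)<50); print("rim y,x",np.percentile(Y[m],[1,99]),np.percentile(X[m],[1,99]))
```

```text
t 13.95 p [514.7 189.1 216.2] tray x,y 1.4 30.5 yaw_x 101.0 toolz [-0. -0. -1.] F [ 1.2 -0.  -3. ] w 0.722 gf 44.8
tool delta [ 1.7 -1.4 -0.8]
t 13.95 p [514.7 189.1 216.2] tray x,y 1.4 30.5 yaw_x 101.0 toolz [-0. -0. -1.] F [ 1.2 -0.  -3. ] w 0.722 gf 44.8
carton y front [79.8 80.1 80.4] [129.7 174.3 199.8] 2460
small y [ 90.3 120.6 149.4] [-31.1  -1.8  28. ]
rim y,x [100.94156126 157.36852811] [-42.08477102  41.41196009]
```

View pics/w2.png

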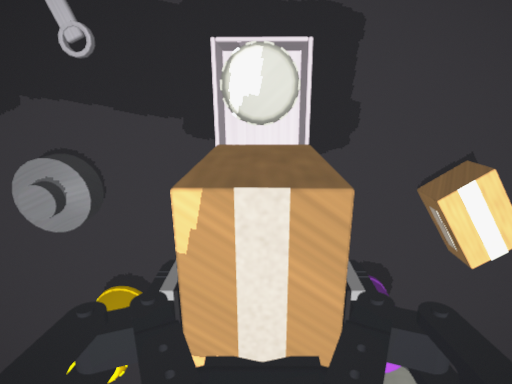

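The wrist view shows the carton held square over the gap, with the small filter at (260,83) ahead of it. I shift it 2 mm along and lower.

>>> move_arm(moves=[{"turn": [0, 0, 0], "translation": [2, -1.4, 0], "hand": 0.5}, {"turn": [0, 0, 0], "translation": [0, 0, 8], "hand": 0.5}, {"turn": [0, 0, 0], "translation": [0, 0, 8], "hand": 0.5}, {"turn": [0, 0, 0], "translation": [0, 0, 6], "hand": 0.5}, {"turn": [0, 0, 0], "translation": [0, 0, 4], "hand": 0.5}, {"turn": [0, 0, 0], "translation": [0, 0, 4], "hand": 0.5}, {"turn": [0, 0, 0], "translation": [0, 0, 4], "hand": 0.5}, {"turn": [0, 0, 0], "translation": [0, 0, 4], "hand": 0.5}, {"turn": [0, 0, 0], "translation": [0, 0, 0], "hand": 0.5}])

```text
time_s: 14.75
eef_pos: [512.7, 191.3, 177.4]
ee_rot: [-0.0, 0.636, 0.772, -0.0]
force: [-0.4, 0.0, -3.4]
grip_width: 0.721
grip_force: 44.8
```

```bash
python3 -c "
from h import *
rep()"
```

```text
t 14.75 p [512.7 191.3 177.4] tray x,y -0.1 33.0 yaw_x 101.06 toolz [-0.001 -0.    -1.   ] F [-0.4  0.  -3.4] w 0.721 gf 44.8
```

>>> move_arm(moves=[{"turn": [0, 0, 0], "translation": [0, 0, 4], "hand": 0.5}, {"turn": [0, 0, 0], "translation": [0, 0, 4], "hand": 0.5}, {"turn": [0, 0, 0], "translation": [0, 0, 4], "hand": 0.5}, {"turn": [0, 0, 0], "translation": [0, 0, 4], "hand": 0.5}, {"turn": [0, 0, 0], "translation": [0, 0, 4], "hand": 0.5}, {"turn": [0, 0, 0], "translation": [0, 0, 0], "hand": 0.5}])

```text
time_s: 15.25
eef_pos: [512.6, 191.3, 157.3]
ee_rot: [-0.001, 0.636, 0.772, -0.001]
force: [-0.8, -1.0, -2.9]
grip_width: 0.721
grip_force: 44.8
```

>>> move_arm(moves=[{"turn": [0, 0, 0], "translation": [0, 0, 5], "hand": 0.5}, {"turn": [0, 0, 0], "translation": [0, 0, 5], "hand": 0.5}, {"turn": [0, 0, 0], "translation": [0, 0, 5], "hand": 0.5}, {"turn": [0, 0, 0], "translation": [0, 0, 5], "hand": 0.5}, {"turn": [0, 0, 0], "translation": [0, 0, 5], "hand": 0.5}, {"turn": [0, 0, 0], "translation": [0, 0, 5], "hand": 0.5}, {"turn": [0, 0, 0], "translation": [0, 0, 0], "hand": 0.5}])

```text
time_s: 15.83
eef_pos: [512.5, 191.3, 127.1]
ee_rot: [-0.001, 0.636, 0.772, -0.001]
force: [-0.4, 0.2, -4.0]
grip_width: 0.716
grip_force: 44.7
```

```bash
python3 -c "
from h import *
rep()"
```

```text
t 15.83 p [512.5 191.3 127.1] tray x,y -0.3 33.0 yaw_x 101.06 toolz [-0.002 -0.    -1.   ] F [-0.4  0.2 -4. ] w 0.716 gf 44.7
```

>>> move_arm(moves=[{"turn": [0, 0, 0], "translation": [0, 0, 5], "hand": 0.5}, {"turn": [0, 0, 0], "translation": [0, 0, 5], "hand": 0.5}, {"turn": [0, 0, 0], "translation": [0, 0, 5], "hand": 0.5}, {"turn": [0, 0, 0], "translation": [0, 0, 5], "hand": 0.5}, {"turn": [0, 0, 0], "translation": [0, 0, 4], "hand": 0.5}, {"turn": [0, 0, 0], "translation": [0, 0, 3], "hand": 0.5}, {"turn": [0, 0, 0], "translation": [0, 0, 2], "hand": 0.5}, {"turn": [0, 0, 0], "translation": [0, 0, 1], "hand": 0.5}, {"turn": [0, 0, 0], "translation": [0, 0, 0], "hand": 0.5}])

```text
time_s: 16.58
eef_pos: [513.0, 191.3, 98.2]
ee_rot: [-0.0, 0.636, 0.772, -0.0]
force: [-0.6, 0.3, -2.7]
grip_width: 0.721
grip_force: 44.8
```

>>> move_arm(moves=[{"turn": [0, 0, 0], "translation": [0, 0, 1.5], "hand": 0.5}, {"turn": [0, 0, 0], "translation": [0, 0, 1.5], "hand": 0.5}, {"turn": [0, 0, 0], "translation": [0, 0, 0], "hand": 0.5}, {"turn": [0, 0, 0], "translation": [0, 0, 0], "hand": 0.5}])

```text
time_s: 16.92
eef_pos: [513.0, 191.3, 95.3]
ee_rot: [-0.0, 0.636, 0.772, -0.0]
force: [0.2, 0.2, -3.0]
grip_width: 0.722
grip_force: 44.8
```

```bash
python3 -c "
from h import *
rep()"
```

```text
t 16.92 p [513.  191.3  95.3] tray x,y 0.2 33.0 yaw_x 101.05 toolz [-0.  0. -1.] F [ 0.2  0.2 -3. ] w 0.722 gf 44.8
```

>>> move_arm(moves=[{"turn": [0, 0, 0], "translation": [0, 0, 1], "hand": 0.5}, {"turn": [0, 0, 0], "translation": [0, 0, 1], "hand": 0.5}, {"turn": [0, 0, 0], "translation": [0, 0, 0], "hand": 0.5}])

```text
time_s: 17.17
eef_pos: [512.9, 191.3, 93.1]
ee_rot: [-0.0, 0.636, 0.772, -0.0]
force: [-0.4, 0.4, -3.0]
grip_width: 0.722
grip_force: 44.8
```

>>> move_arm(moves=[{"turn": [0, 0, 0], "translation": [0, 0, 0.8], "hand": 0.5}, {"turn": [0, 0, 0], "translation": [0, 0, 0.7], "hand": 0.5}, {"turn": [0, 0, 0], "translation": [0, 0, 0], "hand": 0.5}])

```text
time_s: 17.42
eef_pos: [513.0, 191.4, 91.7]
ee_rot: [-0.0, 0.636, 0.772, 0.0]
force: [-0.6, -0.3, -3.5]
grip_width: 0.719
grip_force: 44.9
```

```bash
python3 -c "
from h import *
rep()"
```

```text
t 17.42 p [513.  191.4  91.7] tray x,y 0.2 33.0 yaw_x 101.06 toolz [-0.  0. -1.] F [-0.6 -0.3 -3.5] w 0.719 gf 44.9
```

>>> move_arm(moves=[{"turn": [0, 0, 0], "translation": [0, 0, 0.8], "hand": 0.5}, {"turn": [0, 0, 0], "translation": [0, 0, 0.7], "hand": 0.5}, {"turn": [0, 0, 0], "translation": [0, 0, 0], "hand": 0.5}])

```text
time_s: 17.67
eef_pos: [513.1, 191.4, 91.5]
ee_rot: [0.0, 0.636, 0.772, 0.0]
force: [-3.8, 0.0, 10.5]
grip_width: 0.721
grip_force: 45.8
```

>>> move_arm(moves=[{"turn": [0, 0, 0], "translation": [0, 0, 0.8], "hand": 0.5}, {"turn": [0, 0, 0], "translation": [0, 0, 0.7], "hand": 0.5}, {"turn": [0, 0, 0], "translation": [0, 0, 0], "hand": 0.5}])

```text
time_s: 17.92
eef_pos: [513.4, 191.5, 91.3]
ee_rot: [0.0, 0.636, 0.772, 0.0]
force: [-5.9, -1.6, 21.5]
grip_width: 0.722
grip_force: 47.3
```

```bash
python3 -c "
from h import *
rep()"
```

```text
t 17.92 p [513.4 191.5  91.3] tray x,y 0.6 33.1 yaw_x 101.07 toolz [ 0.001  0.    -1.   ] F [-5.9 -1.6 21.5] w 0.722 gf 47.3
```

>>> move_arm(moves=[{"turn": [0, 0, 0], "translation": [0, 0, -1.3], "hand": 0.5}, {"turn": [0, 0, 0], "translation": [0, 0, -1], "hand": 0.72}, {"turn": [0, 0, 0], "translation": [0, 0, 0], "hand": 0.8}, {"turn": [0, 0, 0], "translation": [0, 0, 0], "hand": 0.9}, {"turn": [0, 0, 0], "translation": [0, 0, 0], "hand": 1}, {"turn": [0, 0, 0], "translation": [0, 0, 0], "hand": 1}, {"turn": [0, 0, 0], "translation": [0, 0, 0], "hand": 1}, {"turn": [0, 0, 0], "translation": [0, 0, -5], "hand": 1}, {"turn": [0, 0, 0], "translation": [0, 0, -15], "hand": 1}, {"turn": [0, 0, 0], "translation": [0, 0, -25], "hand": 1}])

```text
time_s: 18.75
eef_pos: [512.0, 191.1, 135.1]
ee_rot: [-0.001, 0.636, 0.772, -0.002]
force: [-0.5, 0.2, 0.2]
grip_width: 0.996
grip_force: 0.0
```

>>> move_arm(moves=[{"turn": [0, 0, 0], "translation": [0, 0, -30], "hand": 1}, {"turn": [0, 0, 0], "translation": [0, 0, -30], "hand": 1}, {"turn": [0, 0, 0], "translation": [0, 0, -30], "hand": 1}, {"turn": [0, 0, 0], "translation": [-25, -5, 0], "hand": 1}, {"turn": [0, 0, 0], "translation": [-30, -6, 0], "hand": 1}, {"turn": [0, 0, 0], "translation": [-30, -6, 0], "hand": 1}, {"turn": [0, 0, 0], "translation": [-30, -6, 0], "hand": 1}, {"turn": [0, 0, 0], "translation": [-30, -6, 0], "hand": 1}, {"turn": [0, 0, 0], "translation": [-30, -6, 0], "hand": 1}, {"turn": [0, 0, 0], "translation": [-30, -6, 0], "hand": 1}])

```text
time_s: 19.58
eef_pos: [511.8, -19.2, 226.6]
ee_rot: [0.0, 0.636, 0.772, 0.0]
force: [0.4, 0.3, -0.7]
grip_width: 1.005
grip_force: 0.0
```

>>> move_arm(moves=[{"turn": [0, 0, 0], "translation": [-30, -6, 0], "hand": 1}, {"turn": [0, 0, 0], "translation": [-30, -6, 0], "hand": 1}, {"turn": [0, 0, 0], "translation": [-30, -6, 0], "hand": 1}, {"turn": [0, 0, 0], "translation": [-20, -5, 0], "hand": 1}, {"turn": [0, 0, 0], "translation": [0, 0, 0], "hand": 1}, {"turn": [0, 0, 0], "translation": [0, 0, 0], "hand": 1}])

```text
time_s: 20.08
eef_pos: [510.5, -130.7, 226.3]
ee_rot: [-0.0, 0.636, 0.771, 0.0]
force: [0.1, 0.2, 0.7]
grip_width: 1.0
grip_force: 0.0
```

Run:
```python
from h import *
a=capture("top"); W=cloud(a); rep()
d=W[...,:2]-C; X=d@tx;Y=d@ty;Z=W[...,2]
for n,y0,y1,z0,z1 in [("small",86,156,77,90),("big",-22,88,106,120),("large",-95,-18,88,97),("sq",-158,-92,97,104)]:
    m=(abs(X)<45)&(Y>y0)&(Y<y1)&(Z>z0)&(Z<z1)
    print(n,m.sum(),np.percentile(X[m],[1,99]).round(1),np.percentile(Y[m],[1,99]).round(1),np.median(Z[m]).round(1))
blobs(W,[("loose",(390,160,450,230),(66,85)),("flat",(215,150,305,240),(40,55))])
cv2.imwrite("pics/t3.png",cv2.resize(a["image"],(800,600)))
```

```text
t 20.13 p [ 510.6 -129.8  226.3] tray x,y -64.1 -281.7 yaw_x 101.03 toolz [ 0.  0. -1.] F [0.4 0.4 0.9] w 1.0 gf 0.0
small 498 [-28.   23.9] [ 94.2 144.8] 81.5
big 1405 [-31.1  30. ] [-16.9  81.6] 113.7
large 600 [-30.4  26.8] [-86.2 -28.1] 93.4
sq 829 [-29.6  35.1] [-153.4  -92.6] 99.8
loose 392 z [67.7 71.2 73.9] rect [733.3 -54.6] [53.7 51.9] 0.5 circ [733.5 -55.2] 28.0 mean [732.2 -55.2]
flat 880 z [42.3 44.6 47. ] rect [736.8 193.9] [62.1 89.3] 44.0 circ [736.2 193.3] 52.9 mean [736.  193.3]
```

View pics/t3.png

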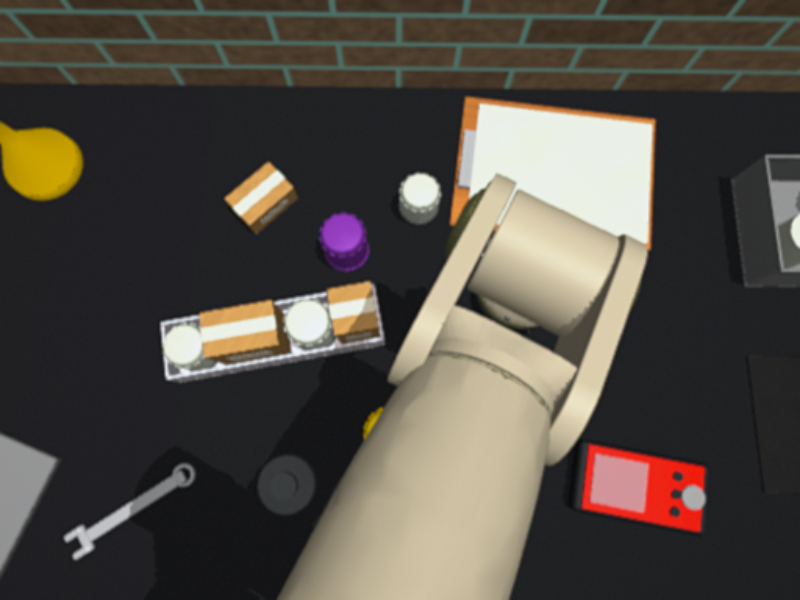

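All four things stand upright in the tray row (185,345)–(354,312), with the carton top at 113.7 mm as it must be. The bystanders at (420,197) and (260,197) have not moved.

```bash
python3 -c "
from h import *
print(finish_job())"
```

```text
the job is handed in; nothing more can be done
None
```

The big carton now stands in the tray between the two filters, all four things upright in one row with about 5 mm spare on each side of it, the bystanders unmoved, and the job is handed in at about 20 s; no verdict was returned.

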